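Slide the cover glass back under the oven lamp's spring clips

TASK

Fit the cleaned cover glass back on the oven lamp: take the glass pane off the upturned loaf tin, slide it flat onto the lamp's seat from the open end and on under both spring clips, until both clips have snapped down behind its rear edge and it sits home against the end stop; then let go. It is glass and cracks if pressed on the lamp with 30 N, so feel your way, do not drop it, and leave the other things on the bench where they are.

Things in the scene. Friction and masses are not known exactly. Their poses are not given: they have to be found in the camera images.
- pane: the clear, flat, greenish cover glass: 100 mm long (its x), 62 mm wide (its y), 6 mm thick, about 0.09 kg, alike either way round. Origin at its centre. It starts lying flat on the upturned tin, overhanging it by about 8 mm along both long edges; its centre is then 48 mm above the bench. Take it by its long edges
- lamp: oven lamp on a panel, fixed. Origin on the bench under the seat; +x is the way the pane slides in, z up. The seat: two round white gasket beads, 50 mm wide overall, tops 50 mm up, from x = -59 to 83 mm, with a lip sloping down and out from x = -57 to -78; the pane overhangs the seat. Guide cheeks (tops 56 mm up) 66 mm apart from x = 19 on, flared to 76 mm at x = 2; before that the sides are free
- seat_middle (a point): point on the seat's middle line at seat height, 50 mm above the lamp's origin. End stop and clips are on one slotted steel bracket over the seat, screwed tight anywhere along 28 mm: the home place of the pane's centre is up to 14 mm before or beyond this point along x (3 mm above the seat). The poses do not tell where; find it by feel or by eye. The stop itself is rigid
- clip_left (a joint): left (+y) clip: a steel leaf 9 mm wide above the pane, 20 mm left of the middle line, rooted on the end stop and reaching to the open end. Its nose, 1.5 mm over the seat when down, drops behind the pane's rear edge once that is within 2 mm of home. Reads 0 down, 0.035 to 0.045 rad riding on the pane. Nose force 1.5 N down, 2.5 N riding
- clip_right (a joint): right (-y) clip, mirror image of the left. From each nose (104 mm before the stop) a ramp rises outward at 25 degrees to a curled end 25 mm further out, its underside 13 mm above the seat: a pane pushed in below it lifts the clip. Push needed: 4 to 10 N at the ramps, 3 to 6 N riding, near none once snapped. Riding clips and seat squeeze the pane with about 12 N, part of the 30 N
- tin: small dark loaf tin standing upside down, fixed: 134 x 68 mm at its rim on the bench, 112 mm (its x) x 46 mm (its y) on top, 45 mm high. Origin on the bench under its middle
- screwdriver: bystander: screwdriver, about 170 mm long, lying on the bench
- bulb_carton: bystander: small upright carton, 42 x 32 x 65 mm; origin under its middle
- bench_knife: bystander: dough scraper lying down, steel blade 150 x 85 mm with a round wooden handle 26 mm thick; origin in the blade
- cutter: bystander: steel ring cutter, 74 mm across, 45 mm high; origin under its middle
- jar: bystander: amber glass jar 66 mm across, 85 mm high; origin under its middle
- brush: bystander: pastry brush, about 200 mm long, lying on the bench
Things that resemble listed ones, but are neither listed nor needed, are in the scene too. There is more than one size of the pane; the one meant has the size given above.

How it is judged:
By the outcome, as a careful person would: the job done as asked, in the order asked, and still so for the second after the job is handed in, with the robot touching nothing.
It also fails if it takes over 72 s, if anything falls off the work surface, if the arm or the gripper's body presses on something with over 40 N, if the wrist force passes 120 N, or if a joint passes its speed limit or range.

ROBOT

A 6-joint arm with a two-finger parallel gripper is mounted at the origin on the work surface. World frame = base frame: x ahead of the robot, y to its left, z up, the work surface at z = 0. Lengths are in m, angles in rad, forces in N, time in s.
With the tool pointing down it reaches from about 0.3 to 0.875 m from the base axis. Payload 6.4 kg.
Tool frame: the origin (TCP) lies between the finger pads; the fingertips stand 11 mm ahead of it and the grasp point (between the pads) lies 8 mm behind it (ctrl.tcp_to_tips is the distance from the TCP to the fingertips, in m); x points along the fingers, z is the direction in which the jaws open and shut, and the axes are right-handed (so a half turn about x gives the same grasp; the last joint's range is limited). The gripper opens to 85 mm and grips with 20 to 120 N. Pads are 22 mm wide; open, the fingers measure 114 mm over their backs; the gripper's body (76 mm by 85 mm) begins 54 mm behind the grasp point. The pads swing forward as they close: fully open they stand 13 mm farther back than shut.
Start: joints at [-1.51, 0.181, 1.607, -0, 1.354, -0.206], TCP at [0.152, -0.555, 0.242] pointing down, gripper open.
Joint ranges: [-2.99, 2.99], [-0.89, 2.07], [0.3, 2.58], [-1.14, 4.28], [0, 2.63], [-3.12, 3.12]. Speed limits (rad/s): [2.57, 2.57, 3.01, 3.14, 3.14, 3.14].

INTERFACE

Orientations are given as a unit quaternion [w, x, y, z].
In Python, from bench import ctrl, eyes, hand_in gives the robot as it stands. The module is installed in compiled form; this text tells all that it offers.
- The arm moves only by the tool step_arm, never from a script. Its arguments are lists of equal length, an entry for each row: "xyz": the shift along the world's x, y, z in mm, a list of three; "spin": the turn about the world's z in rad; "fingers": the opening in per cent of the stroke, from 0 (shut) to 100 (fully open). A call has 1 to 10 rows; each row is the pose to reach, as a shift and turn from the pose commanded when the call began; what a row does not reach only later rows make up. A row lasts 1/10 s, in which the tool goes at most 50 mm and 8.59 degrees, less where a joint would pass 70% of its speed; a pose out of reach is approached as far as the arm can. A call with a gripper value outside its range is refused whole. The fingers move at their own pace and stop on an object; the grip force is fixed at half the most. Time passes only in rows, so rows that repeat a pose let the fingers close. It gives the time, the measured TCP pose, the force and the opening at its end, in the units of the state.
- ctrl.get_obs(): the state, without advancing time (a new reading comes with each control period).
- eyes.camera(name): name is "scene" or "top"; returns the picture (420x560x3 uint8, red, green, blue); there is no depth.
- eyes.camera_model(name): a dict with "vertical_fov" (degrees; the focal length in pixels is half the picture's height over the tangent of half this angle, whatever the lens; pixels are square), "cx", "cy" (the principal point, pixels), "pose" (4x4, takes a point from camera to world coordinates). Camera axes: x right, y up, looking along -z (the intrinsics and any distortion apply to the point x, -y, -z); pixel columns grow to the right and rows downward; lengths in m; the calibration is good to about 2 mm. A picture is of the moment at which its call begins. camera_model takes no time and is no camera call.
- hand_in(): hands the job in, once; it reports no verdict.
The state is a dict: "time_s": time; "q": joint angles; "dq": joint speeds; "joint_efforts": joint torques, N m; "eef_pos": TCP position; "eef_rot": TCP orientation; "wrist_force": force on the tool from outside, world axes, zero at the start; "torque": the same for the moment, N m; "opening": opening from 0.0 (shut) to 1.0 (fully open).
Only numpy, scipy, OpenCV 4.12 (cv2) and the standard library are available. Lean on these libraries where they do the work, as an engineer would, in place of code of your own. Each camera call takes 0.05 s, during which the arm holds its last target.

## Working session

There is one attempt and no reset: what is moved stays moved. The work goes in short steps, Python scripts to look and compute and a tool call to move; the robot and the scene stay as the last step left them, time stands still between calls to the robot, and variables do not carry over. Pictures are saved under pics/ and viewed, and the job is handed in when it is done.

Besides the shell and the picture viewer there is one more tool, called after "Request:" by a JSON object that holds its "op" and its "data", one argument or row to a line. step_arm: Moves the arm, as the interface text tells. Its arguments: {"type":"object","properties":{"xyz":{"type":"array"},"spin":{"type":"array"},"fingers":{"type":"array"}},"required":["xyz","spin","fingers"]}

```bash
mkdir -p pics; ls; python3 - <<'E'
from bench import ctrl, eyes
import cv2, numpy as np
for n in ("scene","top"):
    im=eyes.camera(n); cv2.imwrite(f"pics/{n}0.png",im[:,:,::-1])
    print(n,eyes.camera_model(n))
o=ctrl.get_obs();print(o, ctrl.tcp_to_tips)
E
```

```text
pics
scene {'vertical_fov': 48.92076975169599, 'cx': 281.7664288062441, 'cy': 202.40356617191966, 'pose': array([[-0.14231373, -0.79418158,  0.5907812 ,  1.30380823],
       [ 0.98977904, -0.11971536,  0.07749639,  0.09319586],
       [ 0.00917938,  0.59577165,  0.80310142,  1.04685555],
       [ 0.        ,  0.        ,  0.        ,  1.        ]])}
top {'vertical_fov': 53.631447089067805, 'cx': 272.7393155459588, 'cy': 208.02020022023984, 'pose': array([[ 0.0286138 ,  0.98944537, -0.14205318,  0.43788167],
       [-0.9994234 ,  0.03091739,  0.01403537, -0.00330819],
       [ 0.01827915,  0.14156966,  0.98975952,  1.24111262],
       [ 0.        ,  0.        ,  0.        ,  1.        ]])}
{'time_s': 0.1, 'q': array([-1.51028935e+00,  1.81505818e-01,  1.60787195e+00, -2.29179153e-05,
        1.35378558e+00, -2.06300408e-01]), 'dq': array([ 0.00014275, -0.00190072, -0.00299764,  0.00069782, -0.00241422,
       -0.00057998]), 'joint_efforts': array([ 6.38770598e-04, -4.45876372e+01, -3.52237594e+01, -2.19023236e-04,
        4.16971918e-03,  2.89364334e-05]), 'eef_pos': array([ 0.15158192, -0.55418198,  0.24146968]), 'eef_rot': array([ 0.56169351,  0.42946681,  0.56243154, -0.4286367 ]), 'wrist_force': array([-0.56374251, -1.00930928, -0.06143298]), 'torque': array([ 0.07095797, -0.05256414, -0.00509835]), 'opening': 0.9974821599408383} 0.011
```

View pics/scene0.png

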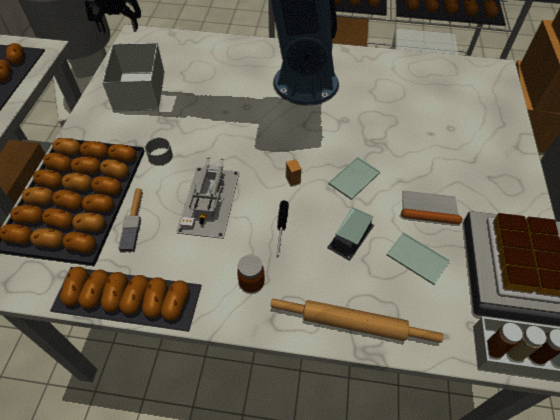

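View pics/top0.png

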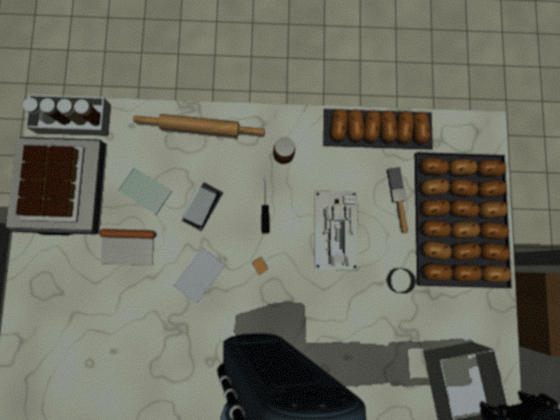

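Candidates for the pane in the top view: (145,190) greenish on the bench, (202,204) on the dark tin, and (200,275) greyish on the bench. I choose (202,204), since it lies on the tin. Next I crop it and the lamp.

```bash
python3 - <<'E'
import cv2, numpy as np
t=cv2.imread("pics/top0.png");s=cv2.imread("pics/scene0.png")
R=lambda im,x,y,w,h,k:cv2.resize(im[y:y+h,x:x+w],(w*k,h*k),interpolation=cv2.INTER_CUBIC)
cv2.imwrite("pics/c1.png",np.hstack([R(t,165,165,76,76,5),R(s,315,190,76,76,5)]))
cv2.imwrite("pics/c2.png",np.hstack([R(t,300,180,70,100,5),R(s,170,150,80,100,5)]))
E
```

```text
(no output)
```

View pics/c1.png

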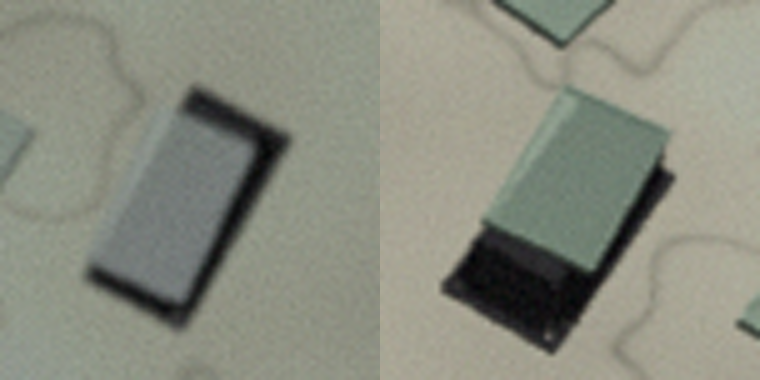

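View pics/c2.png

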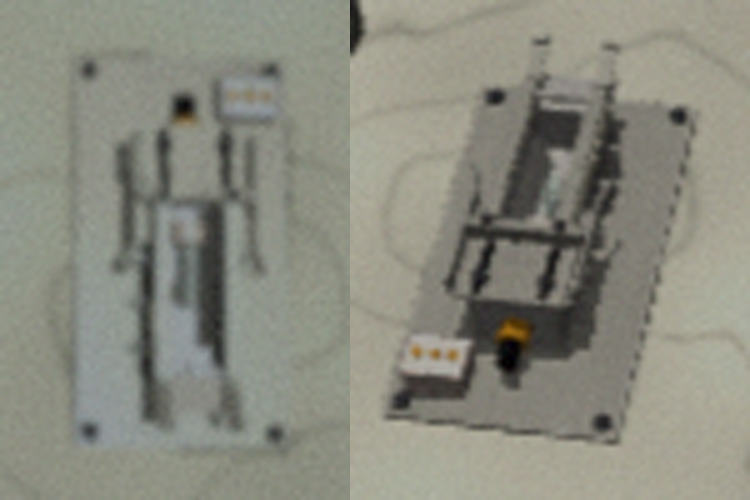

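The crop shows the dark tin with the pane overhanging its long sides. The other two panes lie on the bench. The lamp's clips curl toward the robot at the bottom of the top view, so that is the open end. Next I measure both.

```bash
cat > h.py <<'E'
import numpy as np, cv2
from bench import ctrl, eyes
def model(n):
    m=eyes.camera_model(n); f=210/np.tan(np.radians(m["vertical_fov"])/2)
    return f,m["cx"],m["cy"],np.array(m["pose"])
def cast(n,uv,z):
    f,cx,cy,P=model(n); uv=np.atleast_2d(np.array(uv,float))
    d=np.c_[(uv[:,0]-cx)/f,-(uv[:,1]-cy)/f,-np.ones(len(uv))]@P[:3,:3].T
    o=P[:3,3]; return o+d*((z-o[2])/d[:,2])[:,None]
def proj(n,p):
    f,cx,cy,P=model(n); p=np.atleast_2d(np.array(p,float))
    c=(p-P[:3,3])@P[:3,:3]
    return np.c_[cx+f*c[:,0]/-c[:,2],cy+f*c[:,1]/c[:,2]]
def tri(a,b):
    # a: uv in scene, b: uv in top
    rows=[]
    A=[];B=[]
    for n,uv in(("scene",a),("top",b)):
        p0=cast(n,uv,0)[0];p1=cast(n,uv,.3)[0];d=(p1-p0)/np.linalg.norm(p1-p0);M=np.eye(3)-np.outer(d,d);A.append(M);B.append(M@p0)
    X=np.linalg.lstsq(np.vstack(A),np.hstack(B),rcond=None)[0]
    return X
E
python3 - <<'E'
from h import *
t=cv2.imread("pics/top0.png");s=cv2.imread("pics/scene0.png")
print("hsv top",cv2.cvtColor(t,cv2.COLOR_BGR2HSV)[[204,150,190],[202,300,145]].tolist(), "scene",cv2.cvtColor(s,cv2.COLOR_BGR2HSV)[[225,178,150,150],[352,352,430,250]].tolist())
hs=cv2.cvtColor(cv2.GaussianBlur(s,(3,3),0),cv2.COLOR_BGR2HSV)
m=cv2.inRange(hs,(60,30,60),(95,255,255)); 
cs,_=cv2.findContours(m,cv2.RETR_EXTERNAL,cv2.CHAIN_APPROX_NONE)
for c in cs:
    if cv2.contourArea(c)<300: continue
    r=cv2.minAreaRect(c); (u,v)=r[0]
    z=.051 if 330<u<375 and 200<v<245 else .006
    w=cast("scene",c[:,0,:],z)[:,:2]*1000
    W=cv2.minAreaRect(w.astype(np.float32)); print("scene",r[0],"world",W, cv2.boxPoints(W).round(1).tolist())
# top: pane by brightness vs tin: tin dark mask
g=cv2.GaussianBlur(t,(3,3),0); gh=cv2.cvtColor(g,cv2.COLOR_BGR2HSV)
print(g[204,180:225].tolist())
E
```

```text
hsv top [[96, 11, 117], [50, 20, 153], [66, 28, 135]] scene [[69, 27, 130], [64, 31, 141], [28, 25, 166], [22, 30, 162]]
scene (354.6461181640625, 225.86923217773438) world ((617.2177124023438, 196.01405334472656), (57.75743103027344, 97.9908218383789), 66.73991394042969) [[560.7999877929688, 188.8000030517578], [650.7999877929688, 150.10000610351562], [673.5999755859375, 203.1999969482422], [583.5999755859375, 241.89999389648438]]
[[135, 150, 145], [133, 148, 143], [131, 146, 142], [128, 142, 139], [125, 139, 136], [125, 138, 137], [128, 141, 137], [131, 142, 137], [134, 142, 135], [135, 141, 134], [132, 138, 131], [126, 131, 125], [121, 126, 120], [119, 124, 117], [119, 123, 117], [121, 124, 118], [121, 124, 118], [120, 123, 118], [120, 123, 117], [121, 123, 117], [122, 124, 117], [122, 123, 117], [121, 122, 117], [121, 124, 118], [122, 125, 118], [122, 124, 117], [122, 124, 117], [122, 125, 117], [122, 124, 118], [118, 119, 114], [103, 104, 99], [74, 76, 71], [44, 46, 42], [28, 28, 26], [30, 30, 29], [46, 48, 48], [74, 81, 80], [105, 117, 114], [126, 140, 135], [133, 147, 142], [135, 149, 144], [134, 149, 145], [134, 149, 145], [134, 151, 145], [134, 151, 145]]
```

```bash
python3 - <<'E'
from h import *
t=cv2.imread("pics/top0.png");s=cv2.imread("pics/scene0.png")
def box(c,yaw,z,L=.1,W=.062):
    a=np.array([np.cos(yaw),np.sin(yaw)]);b=np.array([-a[1],a[0]])
    return np.array([[*(np.array(c)+i*L/2*a+j*W/2*b),z] for i,j in((1,1),(1,-1),(-1,-1),(-1,1))])
k=6;out=[]
for n,im,(x,y) in(("scene",s,(315,190)),("top",t,(170,170))):
    q=cv2.resize(im[y:y+66,x:x+66],None,fx=k,fy=k,interpolation=cv2.INTER_CUBIC)
    p=(proj(n,box((.6172,.196),np.radians(-23.3),.051))-[x,y]+.5)*k
    cv2.polylines(q,[p.round().astype(int)],True,(0,0,255),1); out.append(q)
cv2.imwrite("pics/c3.png",np.hstack(out))
k=8
q=[cv2.resize(im[y:y+75,x:x+50],None,fx=k,fy=k,interpolation=cv2.INTER_LANCZOS4) for im,(x,y) in((t,(310,188)),(s,(185,153)))]
cv2.imwrite("pics/c4.png",np.hstack(q))
E
```

```text
(no output)
```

View pics/c3.png

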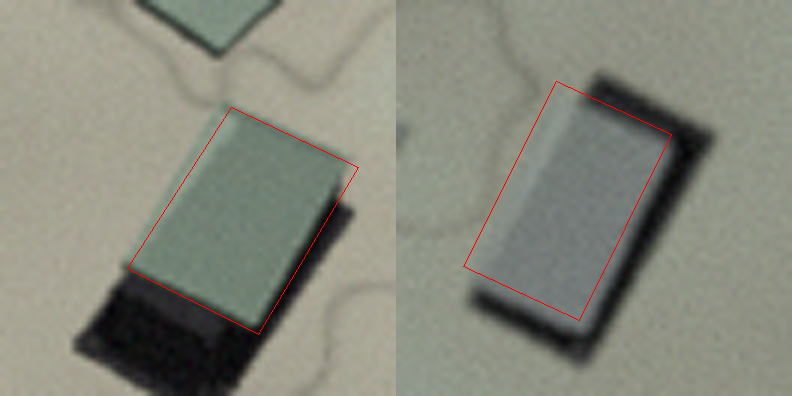

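View pics/c4.png

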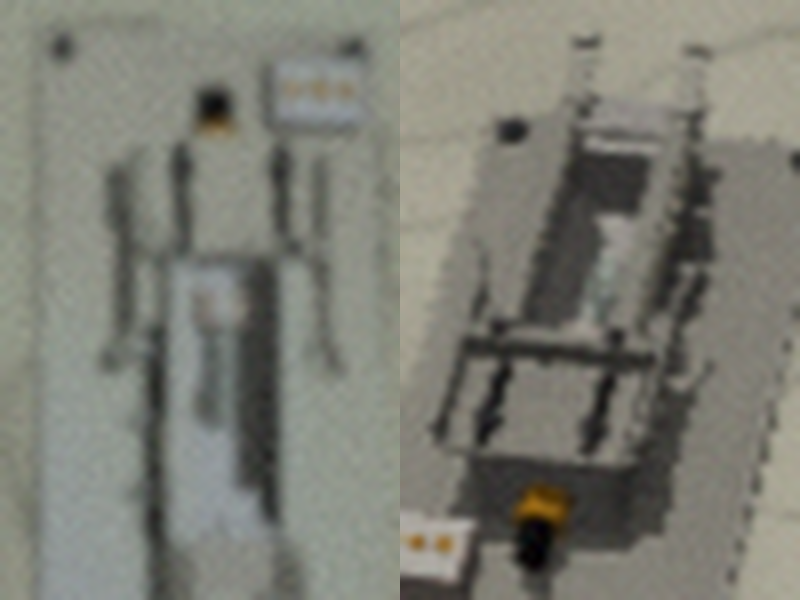

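```bash
python3 - <<'E'
from h import *
S=np.array([(222,107),(350,162),(255,325),(130,265)])/6-.5+[315,190]
T=(np.array([(580,325),(470,272),(560,85),(672,140)])-[396,0])/6-.5+[170,170]
for a,b in zip(S,T): print((tri(a,b)*1000).round(1),(cast("scene",a,.051)[0]*1000).round(1),(cast("top",b,.051)[0]*1000).round(1))
for n,Q in(("scene",S),("top",T)):
    w=cast(n,Q,.051)[:,:2]*1000; e=(w[2]+w[3]-w[0]-w[1])/2; f=(w[1]+w[2]-w[0]-w[3])/2
    print(n,w.mean(0),np.linalg.norm(e),np.degrees(np.arctan2(e[1],e[0])),np.linalg.norm(f),np.degrees(np.arctan2(-f[0],f[1])))
# tin rim in scene: dark mask contour on top
t=cv2.imread("pics/top0.png")
g=cv2.cvtColor(t,cv2.COLOR_BGR2GRAY)
m=(g<75).astype(np.uint8);m[:170]=0;m[235:]=0;m[:,:175]=0;m[:,230:]=0
p=np.argwhere(m)[:,::-1]; w=cast("top",p,.0)[:,:2]*1000
print(cv2.minAreaRect(w.astype(np.float32)))
# lamp features
f=lambda x,y:np.array([x,y])/8-.5
Tf=lambda x,y:f(x,y)+[310,188]; Sf=lambda x,y:f(x-400,y)+[185,153]
# cheek flare ends top: (110,362),(335,365)  z .056
for nm,uv,z in(("cheekL flare",Tf(110,362),.056),("cheekR flare",Tf(335,365),.056),("bracketbarL",Tf(165,255),.058),("bracketbarR",Tf(290,255),.058),("screwTL",Tf(62,47),.01),("screwTR",Tf(352,45),.01)):
    print("top",nm,(cast("top",uv,z)[0]*1000).round(1))
for nm,uv,z in(("curlL",Sf(697,50),.063),("curlR",Sf(587,42),.063),("screw",Sf(513,130),.01),("cheekR near",Sf(440,438),.056),("bar L",Sf(655,358),.058),("bar R",Sf(465,348),.058)):
    print("scene",nm,(cast("scene",uv,z)[0]*1000).round(1))
E
```

```text
[557.2 185.5  48.1] [559.7 183.5  51. ] [556.8 186.7  51. ]
[580.8 240.8  50.4] [581.2 240.7  51. ] [580.7 240.6  51. ]
[672.8 202.6  53.4] [671.3 203.3  51. ] [673.3 202.6  51. ]
[648.2 148.2  49.4] [649.1 149.1  51. ] [648.  147.2  51. ]
scene [615.33209207 194.14771673] 96.66786033914182 -21.8364317642524 59.84877653154035 -21.38887216327441
top [614.7291865  194.26371889] 99.72311057159733 -22.886255184184538 59.9541608390277 -24.230422666943625
((615.4917602539062, 191.11236572265625), (65.607177734375, 131.56752014160156), 63.39073181152344)
top cheekL flare [ 541.  -166.8   56. ]
top cheekR flare [ 542.3 -247.6   56. ]
top bracketbarL [ 579.9 -185.9   58. ]
top bracketbarR [ 581.3 -230.9   58. ]
top screwTL [ 663.4 -153.7   10. ]
top screwTR [ 667.6 -263.3   10. ]
scene curlL [ 452.3 -193.2   63. ]
scene curlR [ 454.5 -232.8   63. ]
scene screw [ 455.3 -267.    10. ]
scene cheekR near [ 627.1 -241.6   56. ]
scene bar L [ 585.5 -178.3   58. ]
scene bar R [ 590.9 -242.3   58. ]
```

```bash
python3 - <<'E'
import cv2,numpy as np
t=cv2.imread("pics/top0.png");s=cv2.imread("pics/scene0.png")
k=6
q=[cv2.resize(im[y:y+95,x:x+65],None,fx=k,fy=k,interpolation=cv2.INTER_CUBIC) for im,(x,y) in((t,(305,185)),(s,(175,150)))]
o=np.hstack(q)
for i in range(0,65,10):
    for j in (0,390): cv2.putText(o,str(i),(j+i*k,8),0,.3,(0,0,255),1)
for i in range(0,95,10): cv2.putText(o,str(i),(0,i*k+4),0,.3,(0,0,255),1)
o=cv2.convertScaleAbs(o,alpha=1.4,beta=-30)
cv2.imwrite("pics/c5.png",o)
E
```

```text
(no output)
```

View pics/c5.png

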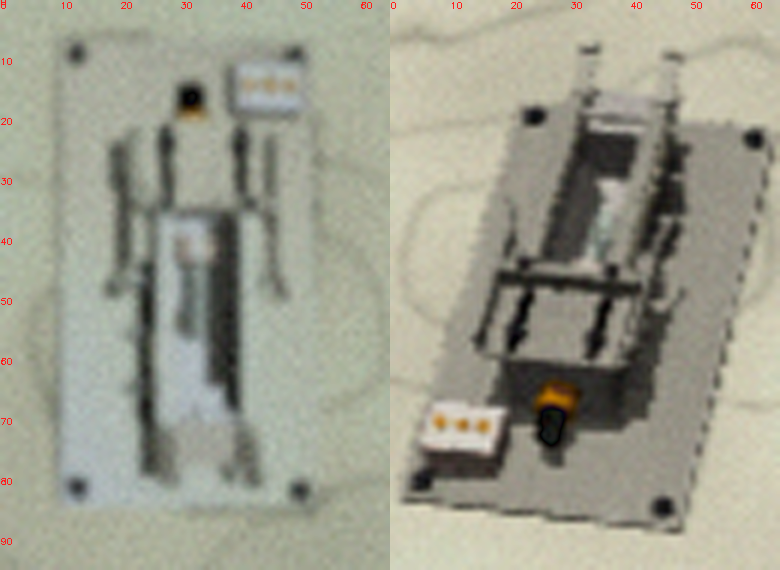

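```bash
python3 - <<'E'
from h import *
To=np.array([305,185])-.42; So=np.array([175,150])-.42
T={k:np.array(v)+To for k,v in dict(TL=(13,9),TR=(49.3,9),BL=(13,81.4),BR=(50,82)).items()}
S={k:np.array(v)+So for k,v in dict(BR=(24,19.3),BL=(60.7,23.2),TR=(5.3,80.3),TL=(45.4,84.5)).items()}
W={}
for z in (.0,.008):
  A=np.array([cast("top",T[k],z)[0] for k in("TL","TR","BL","BR")])*1000
  B=np.array([cast("scene",S[k],z)[0] for k in("TL","TR","BL","BR")])*1000
  for nm,X in(("top",A),("scene",B)):
    e=(X[0]+X[1]-X[2]-X[3])/2; f=(X[0]+X[2]-X[1]-X[3])/2
    print(z,nm,X.mean(0).round(1)[:2],np.linalg.norm(e).round(1),np.degrees(np.arctan2(e[1],e[0])).round(2),np.linalg.norm(f).round(1),np.degrees(np.arctan2(-f[0],f[1])).round(2))
for k in T: print(k,(tri(S[k],T[k])*1000).round(1))
f=lambda *p:np.array(p)
for nm,a,b in(("curlL",(46.5,9),(24.5,79.5)),("curlR",(32.5,8),(42,80)),("barL",(41,47.5),(26,35)),("barR",(18.5,45.5),(41,35)),("flareL",(48,49),(18,49)),("flareR",(20,34),(47,49)),("cheekRfar",(15,57),(44.5,22))):
    print(nm,(tri(f(*a)+So,f(*b)+To)*1000).round(1),[ (cast("scene",f(*a)+So,z)[0]*1000).round(1).tolist() for z in(.056,.065)],[ (cast("top",f(*b)+To,z)[0]*1000).round(1).tolist() for z in(.056,.065)])
o=ctrl.get_obs()
from scipy.spatial.transform import Rotation as R
M=R.from_quat(o["eef_rot"][[1,2,3,0]]).as_matrix();print(M.round(4)); print(np.degrees(np.arctan2(M[1,2],M[0,2])))
E
```

```text
0.0 top [ 556.8 -212.5] 219.0 0.68 110.4 1.28
0.0 scene [ 555.7 -213.3] 217.8 0.89 110.4 1.13
0.008 top [ 556.1 -211.2] 217.6 0.68 109.7 1.28
0.008 scene [ 561.5 -210.9] 216.1 0.89 109.6 1.13
TL [ 664.3 -155.9    1.9]
TR [ 667.6 -265.8    2.6]
BL [ 446.7 -159.     0.7]
BR [ 448.1 -269.5    0.6]
curlL [ 453.3 -188.7   64.8] [[445.8, -197.0, 56.0], [453.6, -194.3, 65.0]] [[452.5, -184.4, 56.0], [452.4, -183.0, 65.0]]
curlR [ 452.7 -234.4   61.2] [[448.1, -237.5, 56.0], [455.9, -234.5, 65.0]] [[452.5, -234.1, 56.0], [452.4, -232.4, 65.0]]
barL [ 579.8 -185.5   50.4] [[583.8, -181.1, 56.0], [590.3, -178.6, 65.0]] [[579.6, -187.5, 56.0], [578.5, -186.1, 65.0]]
barR [ 582.7 -237.9   51.2] [[586.2, -242.6, 56.0], [592.7, -239.5, 65.0]] [[580.9, -230.8, 56.0], [579.8, -229.1, 65.0]]
flareL [ 543.7 -174.6   -2.2] [[585.9, -161.4, 56.0], [592.5, -159.1, 65.0]] [[538.5, -164.9, 56.0], [537.8, -163.7, 65.0]]
flareR [ 541.7 -250.3   49.3] [[546.9, -248.7, 56.0], [553.7, -245.6, 65.0]] [[541.0, -248.2, 56.0], [540.3, -246.3, 65.0]]
cheekRfar [ 620.3 -243.2   49.2] [[624.9, -241.9, 56.0], [631.1, -238.9, 65.0]] [[619.1, -240.8, 56.0], [617.7, -239.0, 65.0]]
[[-1.000e-04  9.646e-01  2.637e-01]
 [ 1.600e-03  2.637e-01 -9.646e-01]
 [-1.000e+00  3.000e-04 -1.500e-03]]
-74.7127660186179
```

The pane is at about (615, 194), yaw −23°, and the two views agree within 1 mm. The lamp's yaw is about +0.9°, its midline y is about −210±3, and the stop is near x≈582. I'll grip 22 mm behind the pane's centre.

Request:
{"op": "step_arm", "data": {
  "xyz": [
    [222,378,0],
    [222,378,0],
    [222,378,0],
    [222,378,0],
    [222,378,0],
    [222,378,0],
    [222,378,0],
    [222,378,0],
    [222,378,0],
    [222,378,0]
  ],
  "spin": [-0.15,-0.3,-0.4,-0.5,-0.6,-0.668,-0.668,-0.668,-0.668,-0.668],
  "fingers": [100,100,100,100,100,100,100,100,100,100]
}}

```text
time_s: 1.1
eef_pos: [0.3749, -0.1727, 0.242]
eef_rot: [0.392, 0.589, 0.393, -0.588]
wrist_force: [-0.5, -0.3, -0.2]
opening: 0.999
```

Request:
{"op": "step_arm", "data": {
  "xyz": [
    [221,379,0],
    [221,379,0],
    [221,379,0],
    [221,379,0],
    [221,379,0],
    [221,379,0],
    [221,379,0],
    [221,379,0],
    [221,379,-100],
    [221,379,-100]
  ],
  "spin": [0,0,0,0,0,0,0,0,0,0],
  "fingers": [100,100,100,100,100,100,100,100,100,100]
}}

```text
time_s: 2.1
eef_pos: [0.5954, 0.2009, 0.149]
eef_rot: [0.391, 0.591, 0.39, -0.588]
wrist_force: [0.0, 0.2, -0.1]
opening: 1.0
```

```bash
python3 - <<'E'
from h import *
from scipy.spatial.transform import Rotation as R
s=eyes.camera("scene")[:,:,::-1];t=eyes.camera("top")[:,:,::-1]
cv2.imwrite("pics/s1.png",s);cv2.imwrite("pics/t1.png",t)
q=[cv2.resize(im[y:y+100,x:x+80],None,fx=5,fy=5,interpolation=cv2.INTER_CUBIC) for im,(x,y) in((t,(165,150)),(s,(310,150)))]
cv2.imwrite("pics/c6.png",np.hstack(q))
o=ctrl.get_obs();M=R.from_quat(o["eef_rot"][[1,2,3,0]]).as_matrix();print(o["eef_pos"],np.degrees(np.arctan2(M[1,2],M[0,2])),M[:,0],o["wrist_force"])
E
```

```text
[0.58838075 0.19990833 0.13946423] -112.90777133483653 [-0.01587907 -0.00214026 -0.99987163] [-1.46323214 -0.40308899 -1.4840249 ]
```

View pics/c6.png

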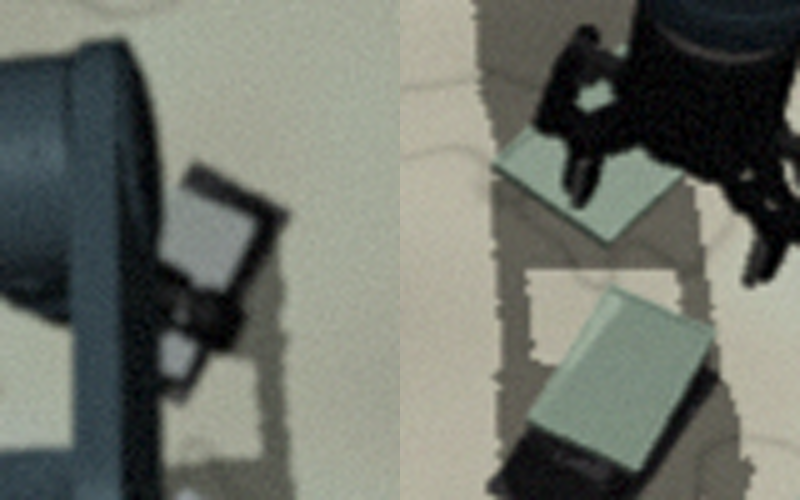

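The picture shows the gripper above the rear part of the pane, with one finger on each side. The arm hadn't settled, so I'll hold still first and then descend.

Request:
{"op": "step_arm", "data": {
  "xyz": [
    [0,1,-40],
    [0,1,-40],
    [0,1,-40],
    [0,1,-40]
  ],
  "spin": [0,0,0,0],
  "fingers": [100,100,100,100]
}}

```text
time_s: 2.6
eef_pos: [0.595, 0.2005, 0.1122]
eef_rot: [0.391, 0.591, 0.389, -0.588]
wrist_force: [1.8, 0.4, -0.6]
opening: 0.998
```

Request:
{"op": "step_arm", "data": {
  "xyz": [
    [0,0,0],
    [0,0,0],
    [0,0,0]
  ],
  "spin": [0,0,0],
  "fingers": [100,100,100]
}}

```text
time_s: 2.9
eef_pos: [0.5938, 0.2011, 0.1102]
eef_rot: [0.391, 0.59, 0.39, -0.589]
wrist_force: [-0.2, 0.5, -0.2]
opening: 0.999
```

Request:
{"op": "step_arm", "data": {
  "xyz": [
    [1,2,-30],
    [1,2,-50],
    [1,2,-62],
    [1,2,-70],
    [1,2,-74],
    [1,2,-74],
    [1,2,-74]
  ],
  "spin": [0,0,0,0,0,0,0],
  "fingers": [100,100,100,100,100,100,100]
}}

```text
time_s: 3.6
eef_pos: [0.595, 0.2032, 0.0359]
eef_rot: [0.391, 0.59, 0.39, -0.589]
wrist_force: [-0.3, 0.2, -0.6]
opening: 1.0
```

```bash
python3 - <<'E'
from h import *
s=eyes.camera("scene")[:,:,::-1];t=eyes.camera("top")[:,:,::-1]
q=[cv2.resize(im[y:y+100,x:x+80],None,fx=5,fy=5,interpolation=cv2.INTER_CUBIC) for im,(x,y) in((t,(165,150)),(s,(310,150)))]
cv2.imwrite("pics/c7.png",np.hstack(q))
E
```

```text
(no output)
```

View pics/c7.png

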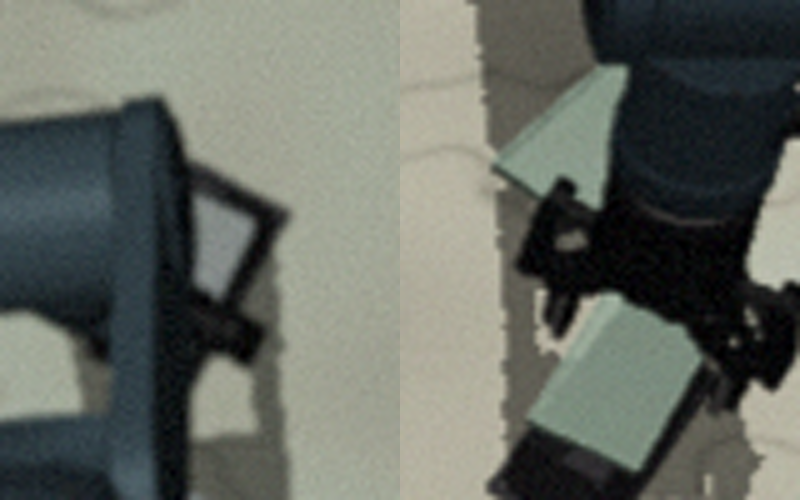

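The fingers stand either side of the pane with open gaps. Now I close them.

Request:
{"op": "step_arm", "data": {
  "xyz": [
    [0,0,0],
    [0,0,0],
    [0,0,0],
    [0,0,0],
    [0,0,0],
    [0,0,0]
  ],
  "spin": [0,0,0,0,0,0],
  "fingers": [85,75,65,50,40,40]
}}

```text
time_s: 4.3
eef_pos: [0.5948, 0.2031, 0.0358]
eef_rot: [0.391, 0.59, 0.39, -0.589]
wrist_force: [-0.6, 0.4, 5.4]
opening: 0.711
```

Request:
{"op": "step_arm", "data": {
  "xyz": [
    [0,0,3],
    [0,0,8],
    [0,0,20],
    [0,0,40],
    [0,0,60],
    [0,0,60],
    [0,0,60]
  ],
  "spin": [0,0,0,0,0,0,0],
  "fingers": [40,40,40,40,40,40,40]
}}

```text
time_s: 5.0
eef_pos: [0.5946, 0.2031, 0.0956]
eef_rot: [0.391, 0.59, 0.39, -0.589]
wrist_force: [0.2, -0.1, -0.4]
opening: 0.71
```

```bash
python3 - <<'E'
from h import *
s=eyes.camera("scene")[:,:,::-1];t=eyes.camera("top")[:,:,::-1]
q=[cv2.resize(im[y:y+100,x:x+80],None,fx=5,fy=5,interpolation=cv2.INTER_CUBIC) for im,(x,y) in((t,(165,150)),(s,(310,140)))]
cv2.imwrite("pics/c8.png",np.hstack(q)); print(ctrl.get_obs())
E
```

```text
{'time_s': 5.1, 'q': array([1.40533779e-01, 4.56936855e-01, 1.57326158e+00, 4.90773787e-05,
       1.11319667e+00, 2.11257306e+00]), 'dq': array([0.00027739, 0.00995593, 0.00514837, 0.00027694, 0.00110115,
       0.00071732]), 'joint_efforts': array([-8.94761561e-04, -5.50858712e+01, -3.17871130e+01, -6.27912421e-03,
       -4.39601450e-02, -1.74208567e-04]), 'eef_pos': array([0.59344769, 0.20293946, 0.09397397]), 'eef_rot': array([-0.39003778, -0.58904593, -0.39061364,  0.59018337]), 'wrist_force': array([-0.81844592, -0.46790312, -0.47267521]), 'torque': array([-0.00777541, -0.00883985, -0.03112063]), 'opening': 0.7101588096221719}
```

View pics/c8.png

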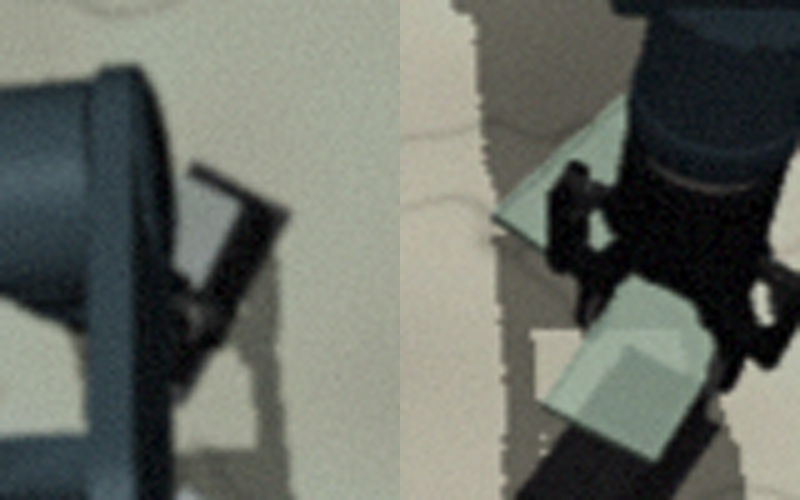

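The pane is held level and clear of the tin. Now I carry it in front of the lamp's open end.

Request:
{"op": "step_arm", "data": {
  "xyz": [
    [-5,-9,15],
    [-16,-30,30],
    [-38,-70,40],
    [-60,-110,40],
    [-82,-150,40],
    [-104,-190,40],
    [-126,-230,40],
    [-148,-270,40],
    [-170,-310,40],
    [-190,-347,40]
  ],
  "spin": [0.03,0.08,0.13,0.18,0.23,0.28,0.33,0.38,0.417,0.417],
  "fingers": [40,40,40,40,40,40,40,40,40,40]
}}

```text
time_s: 6.1
eef_pos: [0.4024, -0.1449, 0.1341]
eef_rot: [0.504, 0.496, 0.505, -0.496]
wrist_force: [0.4, -0.8, -1.3]
opening: 0.705
```

Request:
{"op": "step_arm", "data": {
  "xyz": [
    [-17,-32,0],
    [-28,-54,0],
    [-34,-66,0],
    [-37,-70,0],
    [-37,-70,0],
    [-37,-70,0],
    [-37,-70,0],
    [-37,-70,0]
  ],
  "spin": [0,0,0,0,0,0,0,0],
  "fingers": [40,40,40,40,40,40,40,40]
}}

```text
time_s: 6.9
eef_pos: [0.3676, -0.2133, 0.135]
eef_rot: [0.504, 0.496, 0.504, -0.496]
wrist_force: [0.3, 0.5, -0.7]
opening: 0.708
```

```bash
python3 - <<'E'
from h import *
from scipy.spatial.transform import Rotation as R
s=eyes.camera("scene")[:,:,::-1];t=eyes.camera("top")[:,:,::-1]
cv2.imwrite("pics/s2.png",s);cv2.imwrite("pics/t2.png",t)
q=[cv2.resize(im[y:y+140,x:x+95],None,fx=4,fy=4,interpolation=cv2.INTER_CUBIC) for im,(x,y) in((t,(290,180)),(s,(165,110)))]
cv2.imwrite("pics/c9.png",np.hstack(q))
o=ctrl.get_obs();M=R.from_quat(o["eef_rot"][[1,2,3,0]]).as_matrix();print(o["eef_pos"],np.degrees(np.arctan2(M[1,2],M[0,2])),M[:,0],o["wrist_force"],o["opening"])
E
```

```text
[ 0.36751251 -0.21347994  0.13501928] -89.03761313377963 [-3.65529592e-05  1.19559513e-05 -9.99999999e-01] [-0.28294253  0.74849714  0.22916878] 0.7113401526115063
```

View pics/c9.png

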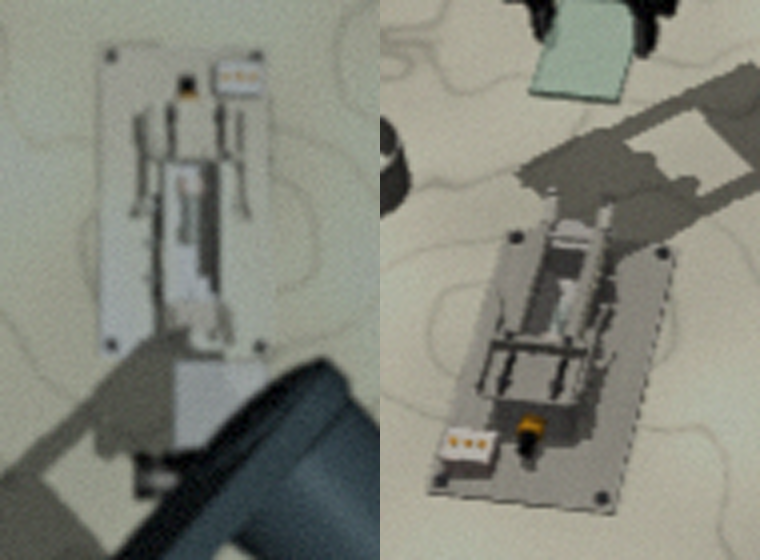

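The pane is held square in front of the lamp, about 14 mm short of the clip curls. I'll lower it to just above seat height and compare.

Request:
{"op": "step_arm", "data": {
  "xyz": [
    [0,0,-20],
    [0,0,-45],
    [0,0,-65],
    [0,0,-77],
    [0,0,-80],
    [0,0,-80],
    [0,0,-80],
    [0,0,-80]
  ],
  "spin": [0,0,0,0,0,0,0,0],
  "fingers": [40,40,40,40,40,40,40,40]
}}

```text
time_s: 7.8
eef_pos: [0.3679, -0.2145, 0.056]
eef_rot: [0.505, 0.496, 0.503, -0.496]
wrist_force: [0.1, -0.9, -1.1]
opening: 0.71
```

```bash
python3 - <<'E'
from h import *
s=eyes.camera("scene")[:,:,::-1];t=eyes.camera("top")[:,:,::-1]
cv2.imwrite("pics/s3.png",s);cv2.imwrite("pics/t3.png",t)
k=7
q=[cv2.resize(im[y:y+80,x:x+56],None,fx=k,fy=k,interpolation=cv2.INTER_CUBIC) for im,(x,y) in((t,(310,215)),(s,(185,125)))]
o=np.hstack(q)
for i in range(0,56,10):
    for j in (0,56*k): cv2.putText(o,str(i),(j+i*k,8),0,.3,(0,0,255),1)
for i in range(0,80,10): cv2.putText(o,str(i),(0,i*k+4),0,.3,(0,0,255),1)
cv2.imwrite("pics/c10.png",cv2.convertScaleAbs(o,alpha=1.4,beta=-30))
o=ctrl.get_obs();print(o["eef_pos"],o["wrist_force"],o["torque"])
E
```

```text
[ 0.36773551 -0.21435757  0.05574846] [ 0.18657824 -0.19750557 -0.841739  ] [ 0.00830698  0.05633984 -0.03606456]
```

View pics/c10.png

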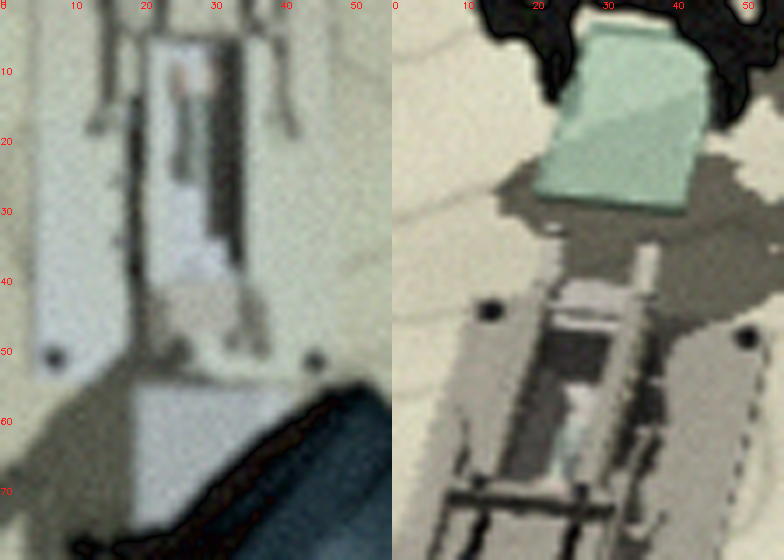

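```bash
python3 - <<'E'
from h import *
To=np.array([310,215])-.43; So=np.array([185,125])-.43
f=lambda n,a,z:(cast(n,np.array(a)+(To if n=="top" else So),z)[0]*1000).round(1)
print("pane front scene",f("scene",(20.8,27),.071),f("scene",(41.7,29),.071))
for z in(.065,.071):
  print(z,"curls scene",f("scene",(21.4,33),z),f("scene",(24.6,33),z),f("scene",(34.6,35),z),f("scene",(38,35),z))
print("bars scene",f("scene",(8,70),.056),f("scene",(31.5,72),.056))
print("top pane left",f("top",(18.9,58),.071),f("top",(18.9,68),.071),f("top",(18.9,54.5),.071))
for z in(.056,): print("top flares",f("top",(12.8,18.5),z),f("top",(42,19),z))
for z in(.065,): print("top curls",f("top",(19,48),z),f("top",(38.5,50),z))
E
```

```text
pane front scene [ 439.3 -242.8   71. ] [ 437.9 -182.2   71. ]
0.065 curls scene [ 456.3 -237.7   65. ] [ 455.  -228.7   65. ] [ 458.1 -198.9   65. ] [ 456.7 -189.3   65. ]
0.071 curls scene [ 461.5 -235.6   71. ] [ 460.2 -226.7   71. ] [ 463.3 -197.1   71. ] [ 461.9 -187.6   71. ]
bars scene [ 584.7 -244.4   56. ] [ 581.9 -180.2   56. ]
top pane left [ 428.8 -180.6   71. ] [ 401.3 -180.8   71. ] [ 438.5 -180.5   71. ]
top flares [ 540.  -164.3   56. ] [ 541.1 -248.2   56. ]
top curls [ 456.6 -181.5   65. ] [ 452.6 -236.6   65. ]
```

In the scene view, the pane's front mid is at y −212.5. The curl pair's mid is −213.7 at x 456, and the clip spacing measures 39 mm, which is right. The top view is biased by shadows. I'll shift −1.2 mm in y and lower until the pane's underside is about 0.5 mm over seat height.

Request:
{"op": "step_arm", "data": {
  "xyz": [
    [0,-1.2,-6],
    [0,-1.2,-11],
    [0,-1.2,-14],
    [0,-1.2,-14.5],
    [0,-1.2,-14.5],
    [0,-1.2,-14.5]
  ],
  "spin": [0,0,0,0,0,0],
  "fingers": [40,40,40,40,40,40]
}}

```text
time_s: 8.5
eef_pos: [0.3673, -0.2152, 0.0406]
eef_rot: [0.504, 0.496, 0.504, -0.496]
wrist_force: [0.2, 0.0, -0.7]
opening: 0.704
```

```bash
python3 - <<'E'
from h import *
s=eyes.camera("scene")[:,:,::-1]
k=10
o=cv2.resize(s[140:190,190:245],None,fx=k,fy=k,interpolation=cv2.INTER_CUBIC)
cv2.imwrite("pics/c11.png",cv2.convertScaleAbs(o,alpha=1.4,beta=-30))
o=ctrl.get_obs();print(o["eef_pos"],o["wrist_force"],o["torque"])
E
```

```text
[ 0.36739002 -0.215211    0.04063594] [ 0.06031364  0.70343016 -0.77305994] [-0.00639849  0.04052075 -0.03528919]
```

View pics/c11.png

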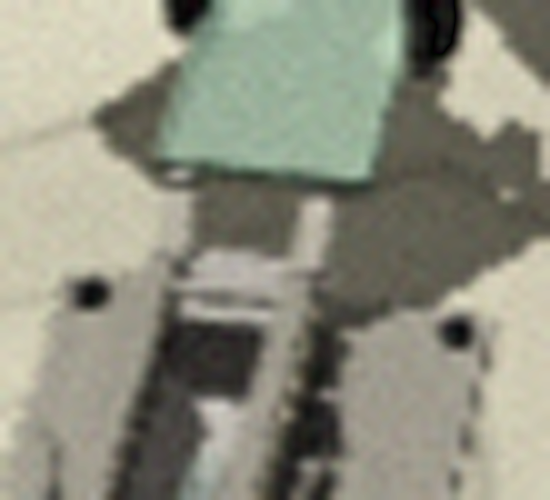

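```bash
python3 - <<'E'
from h import *
So=np.array([190,140])-.45
f=lambda a,z:(cast("scene",np.array(a)/10+So,z)[0]*1000).round(1)
print("pane",f((160,158),.0565),f((376,178),.0565), "bottom",f((160,163),.0505),f((375,184),.0505))
for z in(.065,.0675):print("curls",z,f((165,178),z),f((192,180),z),f((301,197),z),f((331,199),z))
E
```

```text
pane [ 440.8 -243.8   56.5] [ 439.  -180.6   56.5] bottom [ 437.5 -245.3   50.5] [ 436.1 -182.1   50.5]
curls 0.065 [ 455.5 -237.6   65. ] [ 455.1 -229.9   65. ] [ 456.7 -197.8   65. ] [ 456.2 -189.2   65. ]
curls 0.0675 [ 457.6 -236.8   67.5] [ 457.2 -229.    67.5] [ 458.9 -197.    67.5] [ 458.4 -188.5   67.5]
```

Request:
{"op": "step_arm", "data": {
  "xyz": [
    [0,-0.7,0.6],
    [3,-0.7,0.6],
    [6,-0.6,0.6],
    [9,-0.6,0.6],
    [12,-0.5,0.6],
    [15,-0.5,0.6],
    [18,-0.4,0.6],
    [20,-0.4,0.6],
    [20,-0.4,0.6]
  ],
  "spin": [0,0,0,0,0,0,0,0,0],
  "fingers": [40,40,40,40,40,40,40,40,40]
}}

```text
time_s: 9.45
eef_pos: [0.3876, -0.2156, 0.0412]
eef_rot: [0.504, 0.496, 0.504, -0.496]
wrist_force: [-0.7, -0.1, -0.6]
opening: 0.709
```

Request:
{"op": "step_arm", "data": {
  "xyz": [
    [1,0,0],
    [2,0,0],
    [3,0,0],
    [4,0.1,0],
    [4,0.1,0]
  ],
  "spin": [0,0,0,0,0],
  "fingers": [40,40,40,40,40]
}}

```text
time_s: 9.95
eef_pos: [0.3914, -0.2154, 0.0412]
eef_rot: [0.504, 0.496, 0.504, -0.496]
wrist_force: [-0.4, -0.7, -1.6]
opening: 0.711
```

```bash
python3 - <<'E'
from h import *
s=eyes.camera("scene")[:,:,::-1]
k=10
o=cv2.resize(s[140:190,190:245],None,fx=k,fy=k,interpolation=cv2.INTER_CUBIC)
cv2.imwrite("pics/c12.png",cv2.convertScaleAbs(o,alpha=1.4,beta=-30))
E
```

```text
(no output)
```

View pics/c12.png

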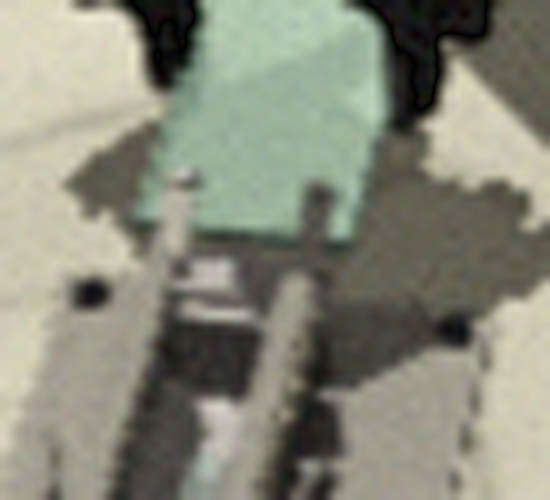

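The pane's front edge is now under both curled ends and centred between them. I'll go on slowly by feel.

Request:
{"op": "step_arm", "data": {
  "xyz": [
    [0.7,0,0],
    [1.4,0,0],
    [2,0,0],
    [2.7,0,0],
    [3.4,0.1,0],
    [4,0.1,0],
    [4,0.1,0]
  ],
  "spin": [0,0,0,0,0,0,0],
  "fingers": [40,40,40,40,40,40,40]
}}

```text
time_s: 10.7
eef_pos: [0.3954, -0.2153, 0.0411]
eef_rot: [0.504, 0.496, 0.504, -0.496]
wrist_force: [-0.3, 0.4, -0.6]
opening: 0.706
```

Request:
{"op": "step_arm", "data": {
  "xyz": [
    [0.7,0,0],
    [1.4,0,0],
    [2,0,0],
    [2.7,0,0],
    [3.4,0.1,0],
    [4,0.1,0],
    [4,0.1,0]
  ],
  "spin": [0,0,0,0,0,0,0],
  "fingers": [40,40,40,40,40,40,40]
}}

```text
time_s: 11.4
eef_pos: [0.3991, -0.2151, 0.041]
eef_rot: [0.504, 0.496, 0.504, -0.496]
wrist_force: [-0.8, 0.3, -1.9]
opening: 0.708
```

Request:
{"op": "step_arm", "data": {
  "xyz": [
    [0.7,0,0],
    [1.4,0,0],
    [2,0,0],
    [2.7,0,0],
    [3,0.1,0],
    [3,0.1,0]
  ],
  "spin": [0,0,0,0,0,0],
  "fingers": [40,40,40,40,40,40]
}}

```text
time_s: 12.0
eef_pos: [0.402, -0.2149, 0.0409]
eef_rot: [0.504, 0.496, 0.504, -0.496]
wrist_force: [-4.2, -0.9, -4.4]
opening: 0.706
```

Request:
{"op": "step_arm", "data": {
  "xyz": [
    [0.7,0,0],
    [1.4,0,0],
    [2,0,0],
    [2.7,0,0],
    [3,0.1,0],
    [3,0.1,0]
  ],
  "spin": [0,0,0,0,0,0],
  "fingers": [40,40,40,40,40,40]
}}

```text
time_s: 12.6
eef_pos: [0.4052, -0.2149, 0.0411]
eef_rot: [0.504, 0.496, 0.504, -0.496]
wrist_force: [-4.2, -0.2, -4.9]
opening: 0.707
```

Request:
{"op": "step_arm", "data": {
  "xyz": [
    [0.7,0,0],
    [1.4,0,0],
    [2,0,0],
    [2.7,0,0],
    [3,0.1,0],
    [3,0.1,0]
  ],
  "spin": [0,0,0,0,0,0],
  "fingers": [40,40,40,40,40,40]
}}

```text
time_s: 13.2
eef_pos: [0.4087, -0.2151, 0.0414]
eef_rot: [0.504, 0.496, 0.504, -0.496]
wrist_force: [-1.7, 0.1, -3.5]
opening: 0.707
```

```bash
python3 - <<'E'
from h import *
s=eyes.camera("scene")[:,:,::-1]
k=10
o=cv2.resize(s[140:195,190:245],None,fx=k,fy=k,interpolation=cv2.INTER_CUBIC)
cv2.imwrite("pics/c13.png",cv2.convertScaleAbs(o,alpha=1.4,beta=-30))
o=ctrl.get_obs();print(o["eef_pos"],o["wrist_force"],o["torque"])
E
```

```text
[ 0.40870217 -0.215135    0.04135335] [-2.74134687  0.78252823 -2.6310471 ] [0.01396889 0.56130492 0.06993212]
```

View pics/c13.png

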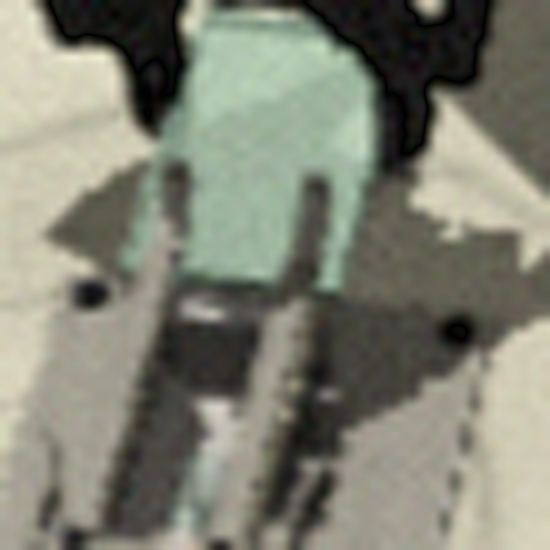

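Request:
{"op": "step_arm", "data": {
  "xyz": [
    [1,0,0],
    [2,0,0],
    [3,0,0],
    [4,0.1,0],
    [5,0.1,0],
    [6,0.1,0],
    [7,0.1,0],
    [8,0.1,0],
    [8,0.1,0]
  ],
  "spin": [0,0,0,0,0,0,0,0,0],
  "fingers": [40,40,40,40,40,40,40,40,40]
}}

```text
time_s: 14.15
eef_pos: [0.4166, -0.2149, 0.0412]
eef_rot: [0.504, 0.496, 0.504, -0.496]
wrist_force: [-2.5, -0.4, -1.8]
opening: 0.707
```

Request:
{"op": "step_arm", "data": {
  "xyz": [
    [1,0,0],
    [2,0,0],
    [3,0,0],
    [4,0.1,0],
    [5,0.1,0],
    [6,0.1,0],
    [7,0.1,0],
    [8,0.1,0],
    [8,0.1,0]
  ],
  "spin": [0,0,0,0,0,0,0,0,0],
  "fingers": [40,40,40,40,40,40,40,40,40]
}}

```text
time_s: 15.05
eef_pos: [0.4246, -0.2147, 0.0412]
eef_rot: [0.504, 0.496, 0.504, -0.496]
wrist_force: [-1.0, 0.0, -2.7]
opening: 0.708
```

Request:
{"op": "step_arm", "data": {
  "xyz": [
    [2,0,0],
    [4,0.1,0],
    [6,0.1,0],
    [8,0.1,0],
    [10,0.2,0],
    [12,0.2,0],
    [14,0.2,0],
    [15,0.2,0],
    [15,0.2,0]
  ],
  "spin": [0,0,0,0,0,0,0,0,0],
  "fingers": [40,40,40,40,40,40,40,40,40]
}}

```text
time_s: 15.95
eef_pos: [0.4398, -0.2145, 0.0412]
eef_rot: [0.504, 0.496, 0.504, -0.496]
wrist_force: [-1.3, 0.2, -3.0]
opening: 0.707
```

Request:
{"op": "step_arm", "data": {
  "xyz": [
    [2,0,0],
    [4,0.1,0],
    [6,0.1,0],
    [8,0.1,0],
    [10,0.2,0],
    [12,0.2,0],
    [14,0.2,0],
    [15,0.2,0],
    [15,0.2,0]
  ],
  "spin": [0,0,0,0,0,0,0,0,0],
  "fingers": [40,40,40,40,40,40,40,40,40]
}}

```text
time_s: 16.85
eef_pos: [0.4547, -0.2143, 0.0412]
eef_rot: [0.504, 0.496, 0.504, -0.496]
wrist_force: [-0.8, -0.2, -5.4]
opening: 0.714
```

```bash
python3 - <<'E'
from h import *
s=eyes.camera("scene")[:,:,::-1];t=eyes.camera("top")[:,:,::-1]
k=8
q=[cv2.resize(im[y:y+70,x:x+50],None,fx=k,fy=k,interpolation=cv2.INTER_CUBIC) for im,(x,y) in((t,(310,205)),(s,(185,155)))]
cv2.imwrite("pics/c14.png",cv2.convertScaleAbs(np.hstack(q),alpha=1.4,beta=-30))
o=ctrl.get_obs();print(o["eef_pos"],o["wrist_force"],o["torque"])
E
```

```text
[ 0.45471542 -0.21433322  0.04122872] [-1.21257346  0.35635952 -5.22829332] [0.12603161 0.1058645  0.03671516]
```

View pics/c14.png

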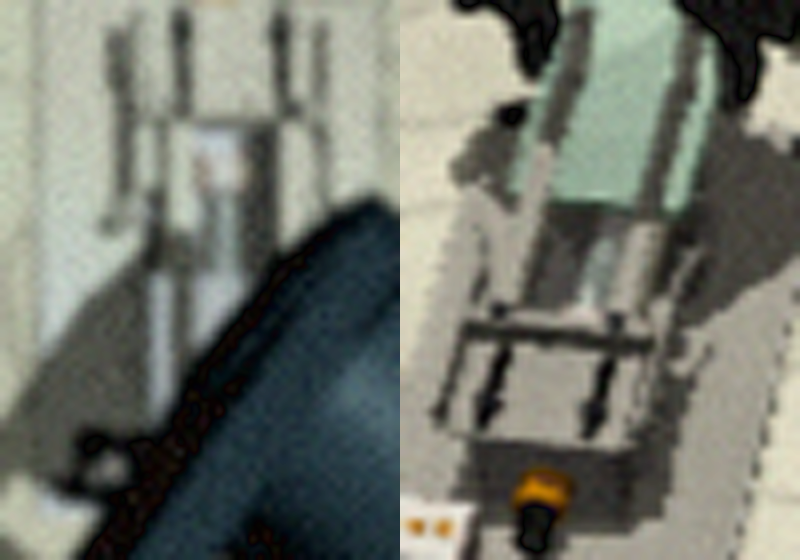

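The pane is on under both clips and centred. Its front is just short of the cheeks. The arm seems to be carrying the clip load (Fz −5), so I lower it slightly to feel for the seat.

Request:
{"op": "step_arm", "data": {
  "xyz": [
    [0,0,-0.2],
    [0,0,-0.4],
    [0,0,-0.4],
    [0,0,-0.4]
  ],
  "spin": [0,0,0,0],
  "fingers": [40,40,40,40]
}}

```text
time_s: 17.35
eef_pos: [0.4547, -0.2144, 0.0409]
eef_rot: [0.504, 0.496, 0.504, -0.496]
wrist_force: [1.8, 1.3, -3.8]
opening: 0.708
```

Request:
{"op": "step_arm", "data": {
  "xyz": [
    [0,0,-0.2],
    [0,0,-0.4],
    [0,0,-0.4],
    [0,0,-0.4]
  ],
  "spin": [0,0,0,0],
  "fingers": [40,40,40,40]
}}

```text
time_s: 17.75
eef_pos: [0.4546, -0.2145, 0.0406]
eef_rot: [0.504, 0.496, 0.504, -0.496]
wrist_force: [2.0, 1.9, -2.1]
opening: 0.709
```

Request:
{"op": "step_arm", "data": {
  "xyz": [
    [1,0,-0.1],
    [2,0,-0.2],
    [3,0,-0.2],
    [4,0.1,-0.2],
    [5,0.1,-0.2],
    [6,0.1,-0.2],
    [7,0.1,-0.2],
    [8,0.1,-0.2],
    [8,0.1,-0.2]
  ],
  "spin": [0,0,0,0,0,0,0,0,0],
  "fingers": [40,40,40,40,40,40,40,40,40]
}}

```text
time_s: 18.65
eef_pos: [0.4622, -0.2145, 0.0404]
eef_rot: [0.504, 0.496, 0.504, -0.496]
wrist_force: [-4.3, -0.5, 3.4]
opening: 0.706
```

Request:
{"op": "step_arm", "data": {
  "xyz": [
    [1,0,0],
    [2,0,0],
    [3,0,0],
    [4,0.1,0],
    [5,0.1,0],
    [6,0.1,0],
    [7,0.1,0],
    [8,0.1,0],
    [8,0.1,0]
  ],
  "spin": [0,0,0,0,0,0,0,0,0],
  "fingers": [40,40,40,40,40,40,40,40,40]
}}

```text
time_s: 19.55
eef_pos: [0.4703, -0.2144, 0.0404]
eef_rot: [0.504, 0.496, 0.504, -0.496]
wrist_force: [-4.0, 0.2, 5.3]
opening: 0.71
```

Request:
{"op": "step_arm", "data": {
  "xyz": [
    [1,0,0.2],
    [2,0,0.3],
    [3,0,0.3],
    [4,0.1,0.3],
    [5,0.1,0.3],
    [6,0.1,0.3],
    [7,0.1,0.3],
    [8,0.1,0.3],
    [8,0.1,0.3]
  ],
  "spin": [0,0,0,0,0,0,0,0,0],
  "fingers": [40,40,40,40,40,40,40,40,40]
}}

```text
time_s: 20.45
eef_pos: [0.4783, -0.2142, 0.0406]
eef_rot: [0.504, 0.496, 0.504, -0.496]
wrist_force: [-4.6, -0.4, 5.1]
opening: 0.708
```

Request:
{"op": "step_arm", "data": {
  "xyz": [
    [1,0,0],
    [2,0,0],
    [3,0,0],
    [4,0.1,0],
    [5,0.1,0],
    [6,0.1,0],
    [7,0.1,0],
    [8,0.1,0],
    [8,0.1,0]
  ],
  "spin": [0,0,0,0,0,0,0,0,0],
  "fingers": [40,40,40,40,40,40,40,40,40]
}}

```text
time_s: 21.35
eef_pos: [0.4863, -0.2141, 0.0406]
eef_rot: [0.504, 0.496, 0.504, -0.496]
wrist_force: [-4.2, 0.4, 5.5]
opening: 0.706
```

```bash
python3 - <<'E'
from h import *
s=eyes.camera("scene")[:,:,::-1]
k=9
o=cv2.resize(s[155:220,180:245],None,fx=k,fy=k,interpolation=cv2.INTER_CUBIC)
cv2.imwrite("pics/c15.png",cv2.convertScaleAbs(o,alpha=1.4,beta=-30))
o=ctrl.get_obs();print(o["eef_pos"],o["wrist_force"],o["torque"])
E
```

```text
[ 0.48634974 -0.21407215  0.04062272] [-5.18551611 -0.7610773   5.87611089] [ 0.06955765  0.6079041  -0.06713155]
```

View pics/c15.png

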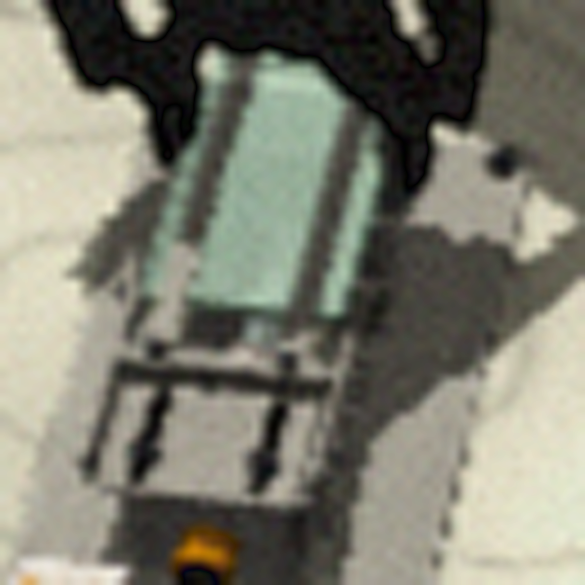

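The pane is entering the cheeks evenly, and the stop bar is about 23 mm ahead. I ease the downward pressure and carry on.

Request:
{"op": "step_arm", "data": {
  "xyz": [
    [1,0,0.2],
    [2,0,0.4],
    [3,0,0.4],
    [4,0.1,0.4],
    [5,0.1,0.4],
    [6,0.1,0.4],
    [7,0.1,0.4],
    [8,0.1,0.4],
    [8,0.1,0.4]
  ],
  "spin": [0,0,0,0,0,0,0,0,0],
  "fingers": [40,40,40,40,40,40,40,40,40]
}}

```text
time_s: 22.3
eef_pos: [0.4946, -0.2138, 0.0408]
eef_rot: [0.504, 0.496, 0.504, -0.496]
wrist_force: [-3.2, 0.0, 0.0]
opening: 0.706
```

Request:
{"op": "step_arm", "data": {
  "xyz": [
    [1,0,0],
    [2,0,0],
    [3,0,0],
    [4,0.1,0],
    [5,0.1,0],
    [6,0.1,0],
    [6,0.1,0]
  ],
  "spin": [0,0,0,0,0,0,0],
  "fingers": [40,40,40,40,40,40,40]
}}

```text
time_s: 23.0
eef_pos: [0.5006, -0.2137, 0.0408]
eef_rot: [0.504, 0.496, 0.504, -0.496]
wrist_force: [-3.1, 0.3, -1.1]
opening: 0.709
```

Nice and light. Now small steps toward the snap and the stop.

Request:
{"op": "step_arm", "data": {
  "xyz": [
    [0.5,0,0],
    [1,0,0],
    [1.5,0,0],
    [2,0,0],
    [2.5,0,0],
    [3,0,0],
    [3,0,0]
  ],
  "spin": [0,0,0,0,0,0,0],
  "fingers": [40,40,40,40,40,40,40]
}}

```text
time_s: 23.7
eef_pos: [0.5034, -0.2137, 0.0408]
eef_rot: [0.504, 0.496, 0.504, -0.496]
wrist_force: [-2.9, 0.0, -0.1]
opening: 0.709
```

Request:
{"op": "step_arm", "data": {
  "xyz": [
    [0.5,0,0],
    [1,0,0],
    [1.5,0,0],
    [2,0,0],
    [2,0,0]
  ],
  "spin": [0,0,0,0,0],
  "fingers": [40,40,40,40,40]
}}

```text
time_s: 24.2
eef_pos: [0.5055, -0.2137, 0.0408]
eef_rot: [0.504, 0.496, 0.504, -0.496]
wrist_force: [-2.7, -0.8, -1.7]
opening: 0.707
```

```bash
python3 - <<'E'
from h import *
s=eyes.camera("scene")[:,:,::-1]
k=9
o=cv2.resize(s[155:220,180:245],None,fx=k,fy=k,interpolation=cv2.INTER_CUBIC)
cv2.imwrite("pics/c16.png",cv2.convertScaleAbs(o,alpha=1.4,beta=-30))
o=ctrl.get_obs();print(o["eef_pos"],o["wrist_force"],o["torque"])
E
```

```text
[ 0.50540699 -0.21371299  0.04081007] [-2.33425153 -0.29554628 -1.38545568] [0.05657732 0.34023503 0.03359761]
```

View pics/c16.png

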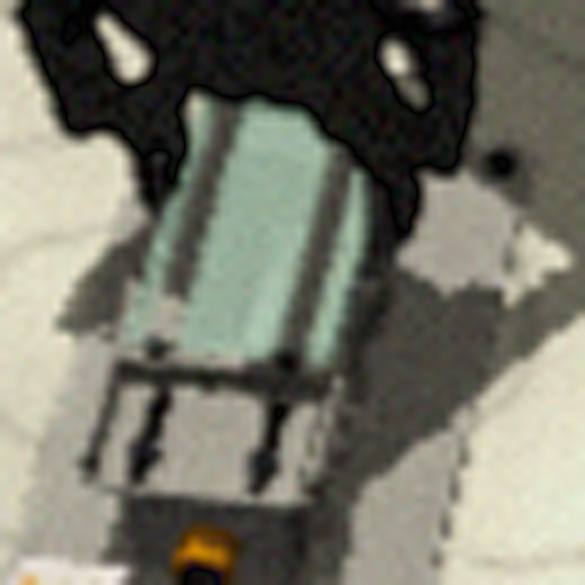

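The front edge is close to the stop bar. On in 0.4 mm rows.

Request:
{"op": "step_arm", "data": {
  "xyz": [
    [0.4,0,0],
    [0.8,0,0],
    [1.2,0,0],
    [1.6,0,0],
    [1.6,0,0]
  ],
  "spin": [0,0,0,0,0],
  "fingers": [40,40,40,40,40]
}}

```text
time_s: 24.75
eef_pos: [0.5083, -0.2142, 0.0414]
eef_rot: [0.505, 0.496, 0.503, -0.496]
wrist_force: [4.3, -0.0, -2.5]
opening: 0.705
```

Request:
{"op": "step_arm", "data": {
  "xyz": [
    [0.4,0,0],
    [0.8,0,0],
    [1.2,0,0],
    [1.5,0,0],
    [1.5,0,0]
  ],
  "spin": [0,0,0,0,0],
  "fingers": [40,40,40,40,40]
}}

```text
time_s: 25.25
eef_pos: [0.5084, -0.2138, 0.0409]
eef_rot: [0.504, 0.496, 0.504, -0.496]
wrist_force: [0.9, 0.0, 0.1]
opening: 0.708
```

The clips appear to have snapped: Fx jumped to +4 and then to about 0. Now I feel for the stop.

Request:
{"op": "step_arm", "data": {
  "xyz": [
    [0.3,0,0],
    [0.5,0,0],
    [0.5,0,0]
  ],
  "spin": [0,0,0],
  "fingers": [40,40,40]
}}

```text
time_s: 25.55
eef_pos: [0.5086, -0.2137, 0.0408]
eef_rot: [0.504, 0.496, 0.504, -0.496]
wrist_force: [-1.7, 0.2, 0.4]
opening: 0.709
```

Request:
{"op": "step_arm", "data": {
  "xyz": [
    [0.3,0,0],
    [0.4,0,0],
    [0.4,0,0]
  ],
  "spin": [0,0,0],
  "fingers": [40,40,40]
}}

```text
time_s: 25.85
eef_pos: [0.5092, -0.2137, 0.0408]
eef_rot: [0.504, 0.496, 0.504, -0.496]
wrist_force: [-0.6, 0.0, 0.5]
opening: 0.709
```

Request:
{"op": "step_arm", "data": {
  "xyz": [
    [0.3,0,0],
    [0.4,0,0],
    [0.4,0,0]
  ],
  "spin": [0,0,0],
  "fingers": [40,40,40]
}}

```text
time_s: 26.15
eef_pos: [0.5097, -0.2137, 0.0408]
eef_rot: [0.504, 0.496, 0.504, -0.496]
wrist_force: [-0.7, 0.3, 0.3]
opening: 0.705
```

Request:
{"op": "step_arm", "data": {
  "xyz": [
    [0.3,0,0],
    [0.4,0,0],
    [0.4,0,0]
  ],
  "spin": [0,0,0],
  "fingers": [40,40,40]
}}

```text
time_s: 26.45
eef_pos: [0.5101, -0.2137, 0.0408]
eef_rot: [0.504, 0.496, 0.504, -0.496]
wrist_force: [-0.2, 0.1, 0.5]
opening: 0.71
```

Request:
{"op": "step_arm", "data": {
  "xyz": [
    [0.2,0,0],
    [0.3,0,0],
    [0.3,0,0]
  ],
  "spin": [0,0,0],
  "fingers": [40,40,40]
}}

```text
time_s: 26.75
eef_pos: [0.5101, -0.2137, 0.0408]
eef_rot: [0.504, 0.496, 0.504, -0.496]
wrist_force: [-3.4, -0.6, 1.1]
opening: 0.71
```

Request:
{"op": "step_arm", "data": {
  "xyz": [
    [0.2,0,0],
    [0.3,0,0],
    [0.3,0,0]
  ],
  "spin": [0,0,0],
  "fingers": [40,40,40]
}}

```text
time_s: 27.05
eef_pos: [0.5102, -0.2137, 0.0408]
eef_rot: [0.504, 0.496, 0.504, -0.496]
wrist_force: [-5.1, -0.5, 3.4]
opening: 0.707
```

The force rises while x stays at 510.1, so the pane is on the stop. I'll look before letting go.

```bash
python3 - <<'E'
from h import *
s=eyes.camera("scene")[:,:,::-1]
k=9
o=cv2.resize(s[155:220,180:245],None,fx=k,fy=k,interpolation=cv2.INTER_CUBIC)
cv2.imwrite("pics/c17.png",cv2.convertScaleAbs(o,alpha=1.4,beta=-30))
o=ctrl.get_obs();print(o["eef_pos"],o["wrist_force"],o["torque"])
E
```

```text
[ 0.51018182 -0.21370321  0.04074344] [-4.91439676 -0.32523841  3.79345418] [-0.11376659  0.73247227  0.08098497]
```

View pics/c17.png

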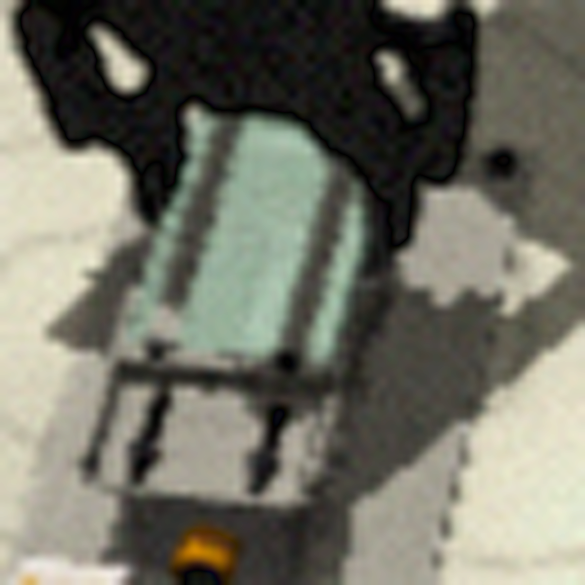

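The pane's front is on the stop bar and the clips lie flat. Now I open and lift straight up.

Request:
{"op": "step_arm", "data": {
  "xyz": [
    [0,0,0],
    [0,0,0],
    [0,0,0],
    [0,0,0],
    [0,0,0],
    [0,0,0]
  ],
  "spin": [0,0,0,0,0,0],
  "fingers": [74,80,90,100,100,100]
}}

```text
time_s: 27.7
eef_pos: [0.5108, -0.2137, 0.0408]
eef_rot: [0.504, 0.496, 0.504, -0.496]
wrist_force: [1.0, 0.2, 0.3]
opening: 1.001
```

Request:
{"op": "step_arm", "data": {
  "xyz": [
    [0,0,3],
    [0,0,10],
    [0,0,25],
    [0,0,50],
    [0,0,85],
    [0,0,120],
    [0,0,150],
    [0,0,160],
    [0,0,160]
  ],
  "spin": [0,0,0,0,0,0,0,0,0],
  "fingers": [100,100,100,100,100,100,100,100,100]
}}

```text
time_s: 28.6
eef_pos: [0.5117, -0.2144, 0.2035]
eef_rot: [0.506, 0.496, 0.502, -0.496]
wrist_force: [-0.2, 0.2, -0.5]
opening: 0.999
```

Request:
{"op": "step_arm", "data": {
  "xyz": [
    [-20,0,0],
    [-60,0,0],
    [-100,20,0],
    [-130,50,0],
    [-140,80,0],
    [-140,110,0],
    [-140,140,0],
    [-140,150,0],
    [-140,150,0]
  ],
  "spin": [0,0,0,0,0,0,0,0,0],
  "fingers": [100,100,100,100,100,100,100,100,100]
}}

```text
time_s: 29.5
eef_pos: [0.37, -0.0626, 0.1998]
eef_rot: [0.504, 0.495, 0.505, -0.496]
wrist_force: [0.4, -0.5, -0.0]
opening: 1.002
```

```bash
python3 - <<'E'
from h import *
s=eyes.camera("scene")[:,:,::-1];t=eyes.camera("top")[:,:,::-1]
cv2.imwrite("pics/s9.png",s);cv2.imwrite("pics/t9.png",t)
k=6
q=[cv2.resize(im[y:y+95,x:x+65],None,fx=k,fy=k,interpolation=cv2.INTER_CUBIC) for im,(x,y) in((t,(305,185)),(s,(175,145)))]
cv2.imwrite("pics/c18.png",cv2.convertScaleAbs(np.hstack(q),alpha=1.4,beta=-30))
E
```

```text
(no output)
```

View pics/c18.png

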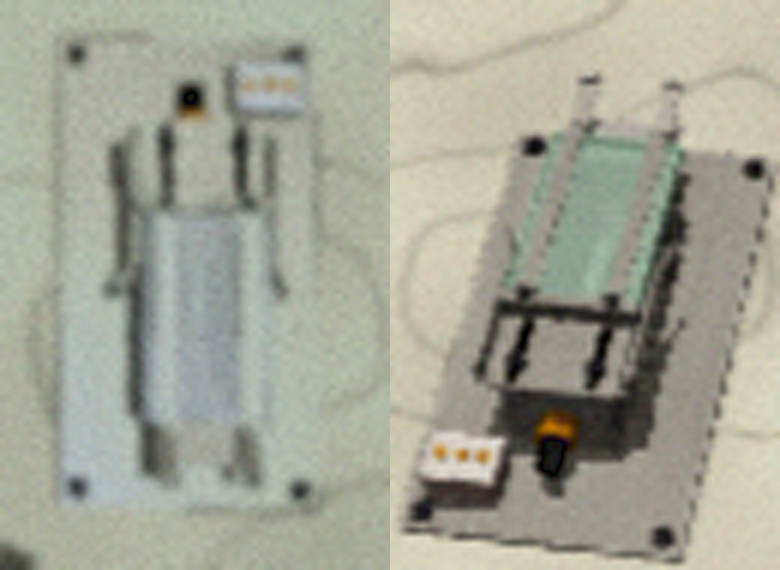

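View pics/s9.png

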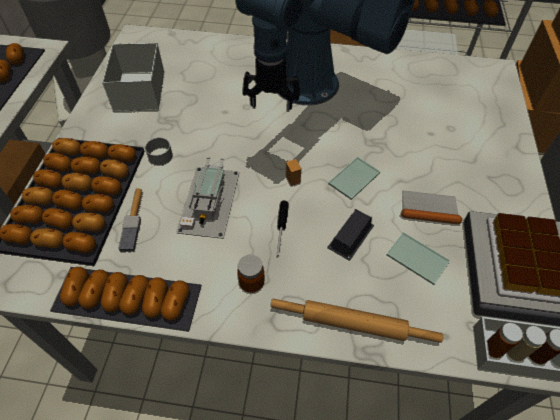

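```bash
python3 - <<'E'
from h import *
a=cv2.imread("pics/scene0.png",0);b=cv2.imread("pics/s9.png",0);c=cv2.imread("pics/s9.png")
for nm,(x,y) in dict(curlR=(208,158),curlL=(222,159),screw=(199,169),jar=(251,275)).items():
    r=5;A=a[y-r:y+r,x-r:x+r+1].astype(np.float32);B=b[y-r:y+r,x-r:x+r+1].astype(np.float32)
    print(nm,cv2.phaseCorrelate(A,B,cv2.createHanningWindow(A.shape[::-1],cv2.CV_32F)))
    q=cv2.matchTemplate(b[y-r-4:y+r+4,x-r-4:x+r+5],a[y-r:y+r,x-r:x+r+1],cv2.TM_CCOEFF_NORMED);print(cv2.minMaxLoc(q)[1:],"same=(4,4)")
d=cv2.absdiff(cv2.imread("pics/scene0.png"),c).max(2);d=cv2.GaussianBlur(d,(5,5),0)
n,_,st,_=cv2.connectedComponentsWithStats((d>18).astype(np.uint8));print([s.tolist() for s in st[1:] if s[4]>25])
E
```

```text
curlR ((-0.11364511296975799, 0.13499386757364107), 1.0013878762722015)
(0.9790259599685669, (0, 8), (4, 4)) same=(4,4)
curlL ((-0.0081339558051301, -0.13588743624912247), 0.9945071429014206)
(0.9723755717277527, (8, 7), (4, 4)) same=(4,4)
screw ((0.056720150156958304, 0.4436434446475035), 0.9742381244897842)
(0.9920758605003357, (6, 8), (4, 4)) same=(4,4)
jar ((0.36067875316346765, 0.18077563312372202), 0.9779068440198898)
(0.9973613023757935, (2, 0), (4, 4)) same=(4,4)
[[85, 0, 57, 33, 1052], [119, 0, 282, 185, 12530], [310, 0, 12, 10, 72], [329, 0, 81, 55, 3226], [405, 0, 10, 10, 66], [199, 168, 18, 27, 311], [214, 169, 10, 27, 119], [335, 207, 39, 39, 866]]
```

Both clip ends are back at their starting (down) image positions. Only the robot, the pane and the tin top have changed in the picture.

```bash
python3 -c "
from bench import hand_in
print(hand_in())"
```

```text
the job is handed in; nothing more can be done
None
```

The pane is on the lamp, home against the end stop with both clips down behind it, and I handed the job in at about 29.6 s of the 72 s.

I took the pane off the tin by its long edges and slid it in under both clips. Fx jumped from about −3 N to +4 N and then fell to about 0, which I took as the snap. About 2 mm further on, x stalled at 510.1 mm with Fx at −5 N, so I took that as the stop and let go. No wrist-force reading on the lamp passed about 6 N per axis.

**Last checks:**
- **Clips:** in the scene view both clip ends match their starting "down" positions to within about 0.15 px. Clips still riding on the pane should show about 2 px.
- **Pane:** its front edge looks to be at the stop bar.
- **Other things:** a before-and-after comparison shows changes only at the robot and its shadow, the lamp and the tin.
- **Robot:** it is clear of everything.

**What disagreed:** the top view put the lamp's midline 2–5 mm further left than the scene view. I put that down to shadows and went by the scene view; the side force stayed near zero through the cheeks.

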